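# Fit the glass lid into a canister and screw its ring down snug

### The arm

A 6-joint arm with a two-finger parallel gripper is mounted at the origin on the work surface. World frame = base frame: x ahead of the robot, y to its left, z up, the work surface at z = 0. Lengths are in mm, angles in rad, forces in N, time in s.
With the tool pointing down it reaches from about 300 to 775 mm from the base axis. Payload 14.6 kg.
Tool frame: the origin (TCP) lies on the centre line of the jaws, within the pads' length; the fingertips stand 19 mm ahead of it and the grasp point (between the pads) is the TCP (bot.tip_reach is the distance from the TCP to the fingertips, in mm); y points along the fingers, x is the direction in which the jaws open and shut, and the axes are right-handed (so a half turn about y gives the same grasp; the last joint's range is limited). The gripper opens to 85 mm and grips with 20 to 120 N. Pads are 22 mm wide; open, the fingers measure 114 mm over their backs; the gripper's body (76 mm by 85 mm) begins 54 mm behind the grasp point. The pads swing forward as they close: fully open they stand 13 mm farther back than shut.
Start: joints at [1.114, 0.3, 1.521, -0, 1.321, -0.067], TCP at [208.999, 508.733, 250.281] pointing down, gripper open.
Joint ranges: [-3.03, 3.03], [-0.79, 2.21], [0.23, 2.52], [-1.04, 4.18], [0, 3.07], [-2.55, 2.55]. Speed limits (rad/s): [2.22, 2.22, 2.57, 3.14, 3.14, 3.14].

### API

Orientations are given as a unit quaternion [w, x, y, z].
In Python, from rig import bot gives the robot as it stands. Calls block until the motion is done:
- bot.move_to(position, orientation): joint-space move of the TCP to a pose.
- bot.servo_line(position, attitude=None, speed=150, until_force=None): straight line of the TCP; attitude=None keeps the orientation; speed is the mean speed in mm/s. With until_force (N) it stops when the force on the tool has changed by that much, and returns True; else False.
- bot.move_joints(angles): joint-space move.
- bot.move_gripper(opening, grip_force=None): finger opening in mm; grip_force is the grip in N (None keeps the last); returns when the fingers have stopped.
- bot.dwell(seconds).
- bot.ik(position, orientation): joint angles nearest the present ones, or None.
- bot.read_state(): the state.
- bot.read_camera(name): name is "scene" or "top" or "wrist"; returns a dict with "image" (400x640x3 uint8, blue, green, red), "depth" (400x640 float32, mm along the optical axis (not along the pixel's ray), 0 where there is no reading), "fovy" (degrees; the focal length in pixels is half the picture's height over the tangent of half this angle, whatever the lens; pixels are square), "cx", "cy" (the principal point, pixels), "k1" (the pictures are not rectified: a ray, as slopes to the right and down, at radius r is drawn at 1 + k1 r^2 times it, then the intrinsics apply), "eye" and "attitude" of the camera in the world; the wrist camera has in their place "mount" (4x4, takes a point from camera to tool coordinates, whose origin is the TCP and whose axes are the tool frame's). Camera axes: x right, y down, z forward; pixel columns grow to the right and rows downward; lengths in mm; the calibration is good to about 2 mm. A picture is of the moment at which its call begins: read the wrist's pose just before it.
A pose or a line that the arm cannot do raises bot.MotionError and nothing moves.
- bot.finish_job(): hands the job in, once; it reports no verdict.
The state is a dict: "clock": time; "joint_positions": joint angles; "qvel": joint speeds; "effort": joint torques, N m; "ee_pos": TCP position; "tool_rot": TCP orientation; "ft_force": force on the tool from outside, world axes, zero at the start; "moment": the same for the moment, N m; "grip_width": finger opening in mm.
Only numpy, scipy, OpenCV 4.12 (cv2) and the standard library are available. Lean on these libraries where they do the work, as an engineer would, in place of code of your own. Each camera call takes 0.05 s, during which the arm holds its last target. There are 200 camera calls.

### The job

Close the white canister: lay the green glass disc flat in the recess in its mouth, then put the blue screw ring over it and turn it clockwise until it is snug, so that it stays tight on the glass when you let go. Do not force it, or the glass cracks, and leave the other things on the counter where they are.

Things in the scene. Friction and masses are not known exactly. Their poses are not given: they have to be found in the camera images.
- canister: White ceramic canister in a square black rubber base (120 x 120 x 12 mm), fixed to the counter. Origin: centre of the base's underside; z up along the canister's axis. Body 84 mm in diameter up to a shoulder 70 mm above the origin; then a neck 46 mm in outer diameter up to a lip at 91 mm, with a coarse thread outside and a recess for the glass in its mouth.
- recess (a point): Centre of the recess in the canister's mouth, 86 mm above its origin. The round recess is 42.4 mm across; on its floor lies an orange seal ring, its top nominally at this point but, with wear, up to 1.2 mm higher or lower. The seal springs down about 1 mm per 15 N. The lip is 5 mm above this point.
- thread_gap (a point): Mouth of one thread gap, 27.5 mm from the axis on the canister's +x, 89.4 mm up. Thread: three ramps, 55 mm across, 3 mm thick, 94 degrees each, undersides falling clockwise (seen from above) from 86.4 to 80.1 mm above the canister's origin, 1 mm per 15 degrees. Between them three 26 degree gaps, at 0, 120 and 240 degrees from +x, each with a red mark on the shoulder.
- lens: Plain green-tinted glass disc, 40 mm in diameter, 10 mm thick, 30 to 50 g, lying flat on the counter; lower edge bevelled 2.4 mm. Origin: centre of its underside, z up along its axis. Fully home it rests flat on the seal and stands 4 to 6 mm proud of the canister's lip. It cracks if the ring or a hand presses it with more than 30 N.
- ring: Blue ribbed screw ring, 64 mm in outer diameter, 22 mm high, 50 to 85 g, with a 28 mm hole in the top, lying right way up on the counter. Origin: centre of its underside, z up along its axis. Skirt bore 57.6 mm. Inside are three thread lugs; a white mark on the top face shows each.
- ring_lug (a point): Inner top end of one thread lug of the ring, on the ring's +x, 25.1 mm from the axis; more at 120 and 240 degrees. Each is 6 mm wide, 2 to 6 mm above the ring's underside. With the lugs over the gaps (white over red marks, within 5 degrees) the ring drops on until its flange meets the glass; with lugs on top of the ramps it stands up to 10 mm higher, and turning it anticlockwise makes it drop.
- ring_flange (a point): Centre of the underside of the ring's 4 mm top flange, 17.75 mm above its origin; it bears on the glass. Laid on the glass the ring's origin is 77 to 79.5 mm above the canister's. It then turns clockwise loosely for some 20 to 70 degrees (seal wear decides), then stiffens, about 1 N of squeeze per degree. Snug is a squeeze of 4 to 22 N on the glass; it holds itself when let go.
- steel_disc: Bystander: plain steel disc, 40 mm in diameter, 10 mm thick. Not to be used.
- sauce_bottle: Bystander: brown bottle with red cap, 56 mm in diameter, 150 mm high.
- spice_jar: Bystander: reddish jar with yellow cap, 48 mm in diameter, 90 mm high.
- mug: Bystander: blue mug, 76 mm in diameter, 85 mm high.
- spoon: Bystander: wooden spoon lying flat.
Things that resemble listed ones, but are neither listed nor needed, are in the scene too. Leave any brown look-alike of the canister alone. Several things look just like the ring: the one meant starts nearest to the robot's base.

How it is judged:
By the outcome, as a careful person would: the job done as asked, in the order asked, and still so for the second after the job is handed in, with the robot touching nothing.
It also fails if it takes over 67 s, if anything falls off the work surface, if the arm or the gripper's body presses on something with over 40 N, if the wrist force passes 120 N, or if a joint passes its speed limit or range.

## Working session

There is one attempt and no reset: what is moved stays moved. The work goes in short steps, each a Python script; the robot and the scene stay as the last script left them, time stands still between calls to the robot, and variables do not carry over. Pictures are saved under pics/ and viewed, about 8 in all and at most 12, crops included, and the job is handed in when it is done.

```bash
ls; mkdir -p pics; cat > h.py <<'E'
import numpy as np, cv2
from scipy.spatial.transform import Rotation as R
from rig import bot
def q2R(q): return R.from_quat([q[1],q[2],q[3],q[0]]).as_matrix()
def R2q(M):
    x=R.from_matrix(M).as_quat(); return [x[3],x[0],x[1],x[2]]
def cam(name):
    s=bot.read_state(); c=bot.read_camera(name)
    if name=="wrist":
        T=np.eye(4);T[:3,:3]=q2R(s["tool_rot"]);T[:3,3]=s["ee_pos"]
        M=T@np.array(c["mount"]); c["R"]=M[:3,:3];c["t"]=M[:3,3]
    else:
        a=np.array(c["attitude"],float); c["R"]=q2R(a) if a.size==4 else a.reshape(3,3); c["t"]=np.array(c["eye"],float)
    c["f"]=200/np.tan(np.radians(c["fovy"])/2)
    c["K"]=np.array([[c["f"],0,c["cx"]],[0,c["f"],c["cy"]],[0,0,1]])
    return c
def rays(c,uv):
    p=cv2.undistortPoints(np.array(uv,float).reshape(-1,1,2),c["K"],np.array([c["k1"],0,0,0,0.]))[:,0]
    return np.c_[p,np.ones(len(p))]@c["R"].T
def onplane(c,uv,z):
    d=rays(c,uv); return c["t"]+d*((z-c["t"][2])/d[:,2])[:,None]
def proj(c,P):
    p=(np.array(P,float).reshape(-1,3)-c["t"])@c["R"]
    return cv2.projectPoints(p.reshape(-1,1,3),np.zeros(3),np.zeros(3),c["K"],np.array([c["k1"],0,0,0,0.]))[0][:,0]
def down(yaw):  # tool z down, x axis at yaw
    x=np.array([np.cos(yaw),np.sin(yaw),0]);z=np.array([0,0,-1.]);return R2q(np.c_[x,np.cross(z,x),z])
E
python3 - <<'E'
from h import *
s=bot.read_state();print(s)
for n in("scene","top","wrist"):
    c=cam(n);cv2.imwrite(f"pics/{n}0.png",c["image"]);print(n,c["fovy"],c["cx"],c["cy"],c["k1"],c["t"].round(0),c["R"].round(2).tolist(),(c["depth"]>0).mean())
E
```

```text
pics
{'clock': 0.0, 'joint_positions': array([ 1.11440636e+00,  3.00503623e-01,  1.52159877e+00,  3.34791165e-05,
        1.32068703e+00, -6.65870851e-02]), 'qvel': array([-0.00010616,  0.00091386, -0.00102366,  0.00260868, -0.0009715 ,
        0.00130935]), 'effort': array([-3.14515473e-04, -5.43505239e+01, -3.61801171e+01, -6.81078677e-05,
        3.96978983e-03, -3.56944247e-05]), 'ee_pos': array([208.89835355, 508.55338866, 249.69597564]), 'tool_rot': array([-0.58716809,  0.58757158,  0.39332384, -0.39406805]), 'ft_force': array([ 0.04540329, -0.01337188,  0.00630058]), 'moment': array([ 9.63781356e-05, -1.54027614e-02,  9.02533317e-03]), 'grip_width': 85.29395827508915}
scene 43.04570687416712 318.06294639257084 208.60744645191141 0.030055065540019674 [ 1.287e+03 -1.000e+00  1.234e+03] [[-0.04, 0.82, -0.58], [1.0, 0.04, -0.01], [0.02, -0.58, -0.82]] 0.9959375
top 49.71908733953143 323.724947640778 194.9527395800124 0.013263461605765598 [ 332.   -5. 1078.] [[0.02, -0.99, 0.14], [-1.0, -0.02, 0.01], [-0.0, -0.14, -0.99]] 0.9961015625
wrist 58.0040602812474 317.3271168124654 202.7544986491517 -0.08434847943922068 [132. 540. 373.] [[0.38, 0.88, 0.3], [0.93, -0.36, -0.12], [-0.0, 0.32, -0.95]] 0.99587890625
```

```bash
python3 - <<'E'
from h import *
print(q2R(bot.read_state()["tool_rot"]).round(2))
E
```

```text
[[ 0.38 -0.   -0.92]
 [ 0.92 -0.    0.38]
 [-0.   -1.    0.  ]]
```

View pics/top0.png

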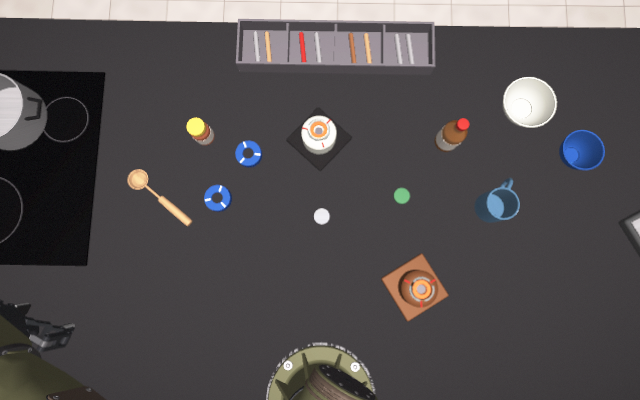

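View pics/scene0.png

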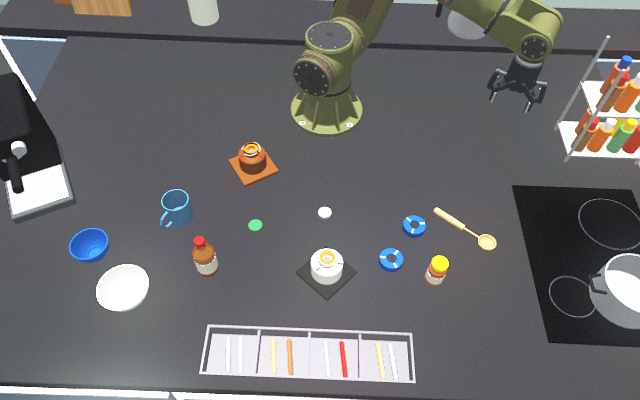

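Top view: canister (319,135) in its black base, lens (402,196), steel disc (321,216), rings (217,197) and (248,153). The brown look-alike is at (417,288). The scene view shows the same layout.

```bash
cat >> h.py <<'E'
def down(yaw):  # tool y down, x axis (jaw direction) at yaw
    x=np.array([np.cos(yaw),np.sin(yaw),0]);y=np.array([0,0,-1.]);return R2q(np.c_[x,y,np.cross(x,y)])
def blobs(c,lo,hi,amin=30):
    m=cv2.inRange(cv2.cvtColor(c["image"],cv2.COLOR_BGR2HSV),np.array(lo),np.array(hi))
    n,_,st,ce=cv2.connectedComponentsWithStats(m)
    return [(ce[i],st[i]) for i in range(1,n) if st[i,4]>=amin],m
def top_of(m):  # hull centre of mask
    k=cv2.findNonZero(m); return cv2.fitEllipse(cv2.convexHull(k))
E
python3 - <<'E'
from h import *
for n in("top","scene"):
    c=cam(n)
    for nm,lo,hi,z in(("green",(50,80,50),(85,255,255),10),("blue",(100,170,120),(125,255,255),22),("white",(0,0,200),(179,40,255),70),("orange",(8,150,150),(20,255,255),86)):
        for ce,st in blobs(c,lo,hi)[0]:
            p=onplane(c,[ce],z)[0]
            if 0<p[0]<720 and abs(p[1])<450: print(n,nm,ce.round(1),st[2:5],p.round(1),round(np.hypot(*p[:2])))
c=bot.read_camera("wrist");print(np.array(c["mount"]).round(2))
for y in(0,1.57,-1.57): print(bot.ik([450,0,250],down(y)))
E
```

```text
top green [401.2 195.4] [ 16  16 199] [ 487.2 -192.4   10. ] 524
top blue [253.6 146.6] [16 14 99] [602.1 179.6  22. ] 628
top blue [239.5 151.7] [  9  18 102] [588.3 214.3  22. ] 626
top blue [251.2 160.8] [ 19  11 120] [565.6 183.9  22. ] 595
top blue [211.1 191.3] [ 16  13 101] [486.5 279.7  22. ] 561
top blue [225.7 196. ] [ 10  19 116] [475.7 242.9  22. ] 534
top blue [214.5 205.9] [ 20  10 113] [450.5 269.3  22. ] 525
top white [318.6 133.7] [ 34  34 628] [624.9  15.9  70. ] 625
top white [321.2 215.9] [ 15  15 182] [426.4   5.7  70. ] 426
top white [287.5 365.2] [ 9  9 58] [91.2 73.8 70. ] 117
top white [354.6 366.6] [10 10 66] [ 91.2 -75.8  70. ] 119
top orange [318.5 128.6] [16 15 94] [632.4  16.1  86. ] 633
top orange [456.9 136.5] [ 16  10 105] [ 619.2 -311.2   86. ] 693
top orange [422.2 289.2] [ 19  19 197] [ 264.2 -224.9   86. ] 347
scene green [254.8 225.1] [ 15  13 150] [ 489.3 -192.4   10. ] 526
scene blue [413.5 226. ] [ 23  23 276] [478.5 263.1  22. ] 546
scene blue [391.  258.8] [ 23  23 273] [589.2 193.4  22. ] 620
scene white [324.4 211.8] [ 14  11 122] [474.8   6.1  70. ] 475
scene white [448.2 216.1] [28 18 59] [472.5 351.7  70. ] 589
scene white [326.2 267.2] [ 32  36 755] [650.  16.  70.] 650
scene white [326.7 257.5] [10  7 50] [621.1  16.7  70. ] 621
scene orange [252.2 166.1] [ 49  42 741] [ 333.  -210.7   86. ] 394
scene orange [202.8 252.6] [ 22  18 243] [ 630.6 -305.6   86. ] 701
scene orange [436.1 272.2] [18 14 91] [660.  296.5  86. ] 724
[[   1.      0.      0.     -0.56]
 [  -0.     -0.32    0.95 -123.38]
 [   0.     -0.95   -0.32   82.84]
 [   0.      0.      0.      1.  ]]
[-8.14232728e-02  7.52501837e-02  1.78852966e+00 -4.44089210e-16
  1.27781281e+00 -8.14232728e-02]
[-8.14232728e-02  7.52501837e-02  1.78852966e+00 -4.44089210e-16
  1.27781281e+00 -1.65142327e+00]
[-8.14232728e-02  7.52501837e-02  1.78852966e+00 -4.44089210e-16
  1.27781281e+00  1.48857673e+00]
```

```bash
python3 - <<'E'
from h import *
import pickle
print(bot.tip_reach)
def look(p,z,yaw,n):
    bot.move_to([p[0],p[1],z],down(yaw)); c=cam("wrist"); pickle.dump(c,open(f"pics/{n}.pkl","wb")); cv2.imwrite(f"pics/{n}.png",c["image"]); print(n,bot.read_state()["clock"])
    return c["image"]
a=[look((474,264),150,0.5+1.57,"ring1"),look((474,264),150,0.5-1.57,"ring2"),
look((626,16),215,-1.57,"can1"),look((626,16),215,1.57,"can2"),
look((488,-192),135,1.2,"lens1"),look((488,-192),135,1.2-3.14,"lens2")]
g=np.vstack([np.hstack([cv2.resize(i,(400,250),interpolation=cv2.INTER_AREA) for i in a[k:k+2]]) for k in(0,2)])
cv2.imwrite("pics/grid1.png",g)
print(bot.tip_reach)
E
```

```text
19.0
ring1 1.75
ring2 4.45
can1 5.6417
can2 8.3417
lens1 9.4167
lens2 12.1167
19.0
```

View pics/grid1.png

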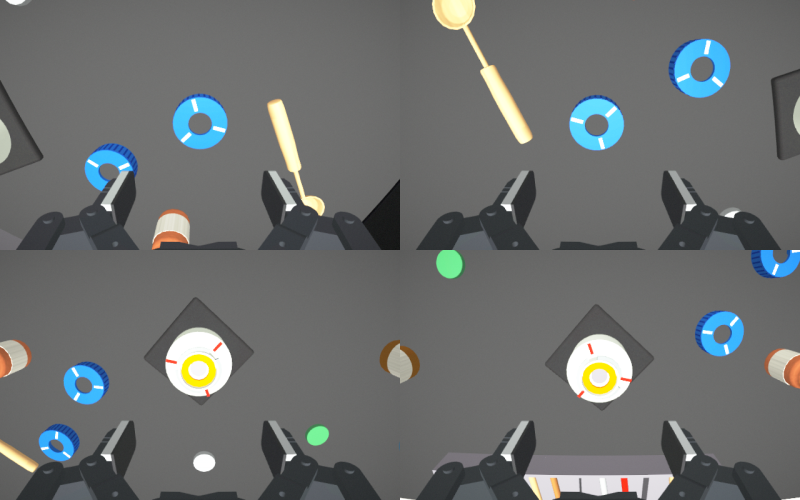

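Ring views: target ring centred with three white marks ((200,122) and (596,124) in the grid); canister mouth at about (198,370) and (598,376) with three red marks each. Now measuring.

```bash
cat > meas.py <<'E'
from h import *
import pickle
def near(bl,ref): return min(bl,key=lambda b:np.hypot(*(b[0]-ref)))
def three(ang): # 120-fold mean, deg
    z=np.exp(3j*np.radians(ang)).mean(); return np.degrees(np.angle(z))/3, abs(z)
def circ(c,pts,z):
    P=onplane(c,pts,z)[:,:2]; A=np.c_[2*P,np.ones(len(P))]; s=np.linalg.lstsq(A,(P**2).sum(1),rcond=None)[0]
    return s[:2],np.sqrt(s[2]+s[:2]@s[:2])
def hull(m): return cv2.convexHull(cv2.findNonZero(m))[:,0]
def disc(c,mask,uv0):
    n,l,st,ce=cv2.connectedComponentsWithStats(mask)
    i=min(range(1,n),key=lambda i:np.hypot(*(ce[i]-uv0))+(1e6 if st[i,4]<150 else 0)); return (l==i).astype(np.uint8)*255
def whitemarks(c,m,ctr,z,rmin,rmax,hsv):
    w=cv2.inRange(hsv,(0,0,170),(179,70,255)); v,u=np.nonzero(w)
    P=onplane(c,np.c_[u,v],z)[:,:2]-ctr; r=np.hypot(*P.T);k=(r>rmin)&(r<rmax)
    return np.degrees(np.arctan2(P[k,1],P[k,0]))
E
python3 - <<'E'
from meas import *
L=lambda n:pickle.load(open(f"pics/{n}.pkl","rb"))
for n,p,z in(("ring1",(474,264),22),("ring2",(474,264),22)):
    c=L(n);hsv=cv2.cvtColor(c["image"],cv2.COLOR_BGR2HSV)
    uv=proj(c,[*p,z])[0]
    m=cv2.inRange(hsv,(95,120,200),(125,255,255)); v,u=np.nonzero(m)
    P=onplane(c,np.c_[u,v],z)[:,:2];k=np.hypot(*(P-p).T)<45
    h=cv2.convexHull(np.c_[u,v][k].astype(np.int32))[:,0]
    ctr,r=circ(c,h,z); a=whitemarks(c,None,ctr,z,16,31,hsv); print(n,ctr.round(1),r.round(1),len(a),three(a))
for n in("can1","can2"):
    c=L(n);hsv=cv2.cvtColor(c["image"],cv2.COLOR_BGR2HSV);uv=proj(c,[626,16,86])[0]
    m=cv2.inRange(hsv,(20,100,150),(35,255,255)); m=disc(c,m,uv); ctr,r=circ(c,hull(m),86)
    red=cv2.inRange(hsv,(0,120,120),(8,255,255))|cv2.inRange(hsv,(172,120,120),(179,255,255));v,u=np.nonzero(red)
    P=onplane(c,np.c_[u,v],70)[:,:2]-ctr;rr=np.hypot(*P.T);k=(rr>25)&(rr<44);a=np.degrees(np.arctan2(P[k,1],P[k,0]))
    print(n,ctr.round(1),r.round(1),k.sum(),three(a)); 
    for t in(0,120,240):
        t0=three(a)[0]+t; kk=np.abs((a-t0+180)%360-180)<25; print("  ",t,kk.sum(),((a[kk]-t0+180)%360-180).mean().round(1),rr[k][kk].min().round(1),rr[k][kk].max().round(1))
    # depth check near mouth
    d=c["depth"]; uvi=uv.astype(int); 
    def ptz(u,v): dd=rays(c,[[u,v]])[0]; q=c["t"]+dd*d[v,u]; return q.round(1)
    v,u=np.nonzero(m); print("  seal z", np.median([ptz(a_,b_)[2] for a_,b_ in zip(u[::5],v[::5])]))
    w=disc(c,cv2.inRange(hsv,(0,0,215),(179,40,255)),uv); print("  white r(z=70)",circ(c,hull(w),70))
for n in("lens1","lens2"):
    c=L(n);hsv=cv2.cvtColor(c["image"],cv2.COLOR_BGR2HSV);uv=proj(c,[488,-192,10])[0]
    m=disc(c,cv2.inRange(hsv,(50,80,50),(85,255,255)),uv);print(n,circ(c,hull(m),10))
E
```

```text
ring1 [472.4 264.8] 32.4 373 (np.float64(-16.491588627320336), np.float64(0.9811396949054534))
ring2 [473.3 265.1] 32.3 386 (np.float64(-16.55307309520423), np.float64(0.980333568950794))
can1 [630.6  16.3] 20.1 192 (np.float64(-41.78729242960246), np.float64(0.9965215450510716))
   0 71 0.2 27.8 40.5
   120 72 -0.1 27.9 41.1
   240 49 -0.1 31.9 41.5
  seal z 86.5
  white r(z=70) (array([626.60503454,  16.30651386]), np.float64(12.320470406957028))
can2 [631.5  16.4] 20.1 205 (np.float64(-41.77472365643003), np.float64(0.9962847828442286))
   0 57 0.0 30.4 41.5
   120 76 0.0 27.6 41.6
   240 72 -0.0 27.6 40.4
  seal z 86.3
  white r(z=70) (array([636.2467834 ,  16.38666905]), np.float64(12.046444369862026))
lens1 (array([ 487.48236863, -192.63035374]), np.float64(20.349332567380724))
lens2 (array([ 489.01396668, -193.46820318]), np.float64(20.415889301247546))
```

```bash
python3 - <<'E'
from h import *
q=down(0)
bot.move_to([430,-110,60],q)
for w in(64,41):
    bot.move_gripper(w,20); print(bot.read_state()["grip_width"])
    bot.servo_line([430,-110,32],speed=100)
    hit=bot.servo_line([430,-110,2],speed=25,until_force=3); s=bot.read_state(); print(w,hit,s["ee_pos"],s["ft_force"],s["clock"])
    bot.servo_line([430,-110,45],speed=150)
E
```

```text
64.05748322917523
64 True [ 430.00441341 -109.98932575   12.94522405] [-3.165471    1.26605318  9.53312636] 15.2917
41.09198100277216
41 True [ 430.04699191 -109.99578109   17.37718951] [-2.22806354  1.51706702  9.61309069] 16.9833
```

```bash
python3 - <<'E'
from meas import *
q=down(0); lx,ly=488.3,-193.05
bot.move_gripper(60,20)
bot.move_to([lx,ly,70],q); bot.servo_line([lx,ly,23.4],speed=80)
bot.move_gripper(36,25); s=bot.read_state(); print(s["grip_width"],s["ee_pos"],s["ft_force"])
bot.servo_line([lx,ly,90],speed=120); 
bot.move_to([631.05,16.35,165],q)
s=bot.read_state(); print(s["grip_width"],s["ee_pos"],s["clock"])
c=cam("wrist"); cv2.imwrite("pics/held.png",c["image"]); pickle.dump(c,open("pics/held.pkl","wb"))
hsv=cv2.cvtColor(c["image"],cv2.COLOR_BGR2HSV)
z=s["ee_pos"][2]-13.4; uv=proj(c,[631,16,z])[0]
m=disc(c,cv2.inRange(hsv,(50,80,50),(85,255,255)),uv); print(uv,circ(c,hull(m),z))
m=disc(c,cv2.inRange(hsv,(20,100,150),(35,255,255)),proj(c,[631,16,86])[0]); print(circ(c,hull(m),86))
E
```

```text
37.816781479378406 [ 488.5986755  -193.19360466   24.13276646] [-2.35998621  0.78317852  5.67413908]
37.834852068548415 [630.49975883  15.21459725 164.12768392] 20.95
[317.07193075 279.41689032] (array([631.08928843,  17.31560098]), np.float64(20.47534584215564))
(array([631.14960396,  15.99785417]), np.float64(19.985194749979154))
```

View pics/held.png

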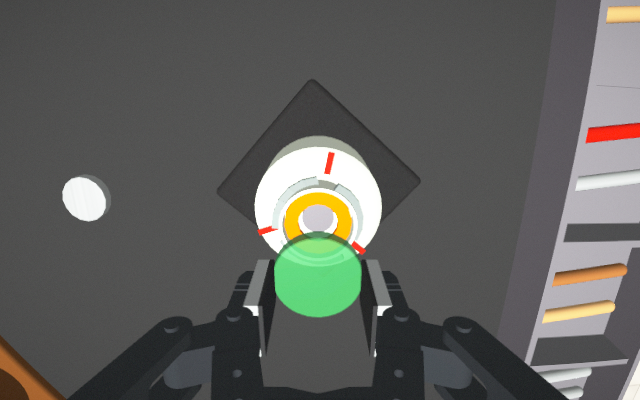

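The lens is held level between the pads at (318,275), with the canister mouth beyond it at (318,222). Re-measuring with the arm settled.

```bash
python3 - <<'E'
from meas import *
bot.dwell(0.2)
for k in range(2):
    c=cam("wrist"); s=bot.read_state()
    hsv=cv2.cvtColor(c["image"],cv2.COLOR_BGR2HSV)
    z=s["ee_pos"][2]-14.1; uv=proj(c,[631,16,z])[0]
    m=disc(c,cv2.inRange(hsv,(50,80,50),(85,255,255)),uv); h=hull(m); print(s["ee_pos"],circ(c,h,z),h.min(0),h.max(0))
    v,u=np.nonzero(cv2.erode(m,np.ones((9,9)))); d=c["depth"][v,u]; P=c["t"]+rays(c,np.c_[u,v])*d[:,None]
    A=np.c_[P[:,:2]-P[:,:2].mean(0),np.ones(len(P))]; print("plane",np.linalg.lstsq(A,P[:,2],rcond=None)[0])
E
```

```text
[630.89748133  15.54899371 164.89386909] (array([631.40236548,  17.06968862]), np.float64(20.59152497575458)) [274 232] [361 317]
plane [1.58404962e-03 4.25520691e-01 1.50861576e+02]
[630.94621684  15.76262474 164.96157552] (array([631.51875186,  17.27159457]), np.float64(20.583997717674126)) [274 232] [361 317]
plane [5.86621767e-04 3.35080276e-01 1.50794830e+02]
```

```bash
python3 - <<'E'
from meas import *
c=cam("wrist"); s=bot.read_state(); print(s["ee_pos"],s["grip_width"])
for u in(290,318,345):
  for v in range(224,324,6):
    P=c["t"]+rays(c,[[u,v]])[0]*c["depth"][v,u]; print(u,v,c["image"][v,u],c["depth"][v,u].round(0),P.round(0))
cv2.imwrite("pics/held_crop.png",cv2.resize(c["image"][200:340,240:400],None,fx=4,fy=4,interpolation=cv2.INTER_CUBIC))
E
```

```text
[630.97466513  15.92423287 164.99116571] 37.30777223818268
290 224 [  0 200 255] 218.0 [615.  16.  86.]
290 230 [  0 199 255] 219.0 [615.  12.  86.]
290 236 [  0 199 255] 221.0 [615.   8.  86.]
290 242 [ 72 111  62] 155.0 [620.  32. 147.]
290 248 [169 242 141] 153.0 [620.  31. 150.]
290 254 [160 237 129] 154.0 [620.  28. 150.]
290 260 [161 239 134] 154.0 [620.  25. 150.]
290 266 [131 219 102] 155.0 [620.  23. 151.]
290 272 [131 219  99] 155.0 [620.  20. 151.]
290 278 [130 217  98] 157.0 [620.  17. 151.]
290 284 [125 217  97] 159.0 [619.  13. 150.]
290 290 [126 218  94] 159.0 [619.  11. 151.]
290 296 [127 213  93] 161.0 [619.   7. 150.]
290 302 [121 212  92] 161.0 [619.   4. 151.]
290 308 [114 190  88] 162.0 [619.   1. 150.]
290 314 [84 85 86] 342.0 [ 605. -113.   -1.]
290 320 [83 84 82] 344.0 [ 605. -120.   -0.]
318 224 [210 202 207] 227.0 [632.  12.  78.]
318 230 [210 204 207] 229.0 [632.   8.  78.]
318 236 [ 97 138  91] 153.0 [632.  36. 148.]
318 242 [131 231 142] 151.0 [632.  34. 150.]
318 248 [130 229 143] 153.0 [632.  31. 150.]
318 254 [140 228 118] 153.0 [632.  28. 150.]
318 26
[... 553 characters left out ...]
5] 219.0 [648.  12.  86.]
345 236 [  0 194 255] 221.0 [649.   8.  86.]
345 242 [ 73 110  60] 155.0 [644.  32. 147.]
345 248 [162 238 135] 151.0 [643.  32. 152.]
345 254 [162 241 137] 154.0 [643.  28. 150.]
345 260 [141 226 112] 154.0 [643.  25. 150.]
345 266 [126 217  96] 156.0 [644.  22. 150.]
345 272 [131 218  96] 158.0 [644.  19. 149.]
345 278 [127 213  95] 157.0 [644.  17. 150.]
345 284 [124 215  96] 157.0 [644.  14. 151.]
345 290 [122 215  94] 159.0 [644.  10. 150.]
345 296 [123 216  96] 160.0 [644.   7. 150.]
345 302 [124 214  97] 161.0 [644.   4. 151.]
345 308 [106 168  91] 162.0 [644.   1. 151.]
345 314 [83 85 85] 342.0 [ 658. -113.   -1.]
345 320 [83 84 84] 343.0 [ 658. -119.   -0.]
```

View pics/held_crop.png

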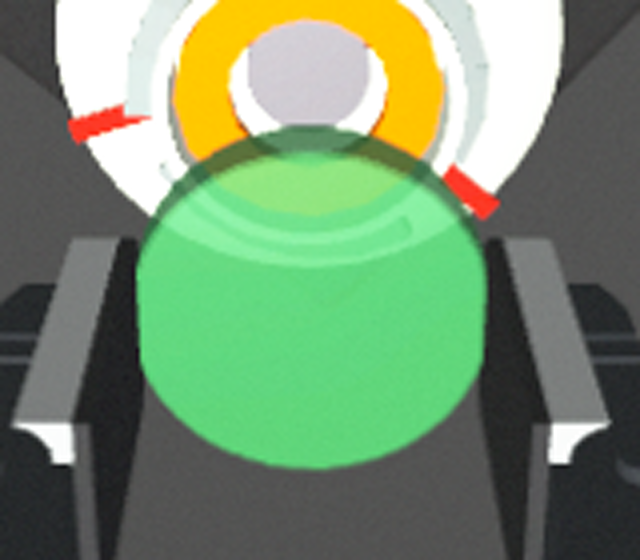

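Lens top is flat (all depth points z ≈ 150–151) and centred on the TCP within 0.5 mm; the dark rim at the top is its side wall. Lowering it now.

```bash
python3 - <<'E'
from meas import *
x,y=631.05,16.35
bot.servo_line([x,y,117],speed=80); bot.dwell(0.3); s=bot.read_state(); print(s["ee_pos"],s["ft_force"])
hit=bot.servo_line([x,y,106],speed=10,until_force=3); s=bot.read_state(); print(hit,s["ee_pos"],s["ft_force"],s["clock"])
bot.move_gripper(62,20); bot.servo_line([x,y,165],speed=120); bot.dwell(0.2)
c=cam("wrist"); s=bot.read_state(); print(s["ee_pos"],s["clock"])
hsv=cv2.cvtColor(c["image"],cv2.COLOR_BGR2HSV); m=disc(c,cv2.inRange(hsv,(35,60,150),(85,255,255)),proj(c,[x,y,95])[0])
print(circ(c,hull(m),96))
v,u=np.nonzero(cv2.erode(m,np.ones((7,7)))); P=c["t"]+rays(c,np.c_[u,v])*c["depth"][v,u][:,None]
P=P[np.abs(P[:,2]-np.median(P[:,2]))<3]; A=np.c_[P[:,:2]-P[:,:2].mean(0),np.ones(len(P))]; print("plane",np.linalg.lstsq(A,P[:,2],rcond=None)[0],len(P))
cv2.imwrite("pics/placed.png",cv2.resize(c["image"][130:290,220:420],None,fx=3.5,fy=3.5,interpolation=cv2.INTER_CUBIC))
E
```

```text
[631.14740758  16.36140236 117.34850969] [ 0.18667796  0.33524494 -0.25909553]
True [631.05879307  16.35580776 110.48803103] [-1.26546494  0.17525292  6.11314885] 23.1
[630.83209378  16.34293638 164.22081955] 24.3167
(array([631.57515797,  16.75091082]), np.float64(19.8224691892596))
plane [1.25305005e-03 1.30397614e-03 9.63585154e+01] 2669
```

View pics/placed.png

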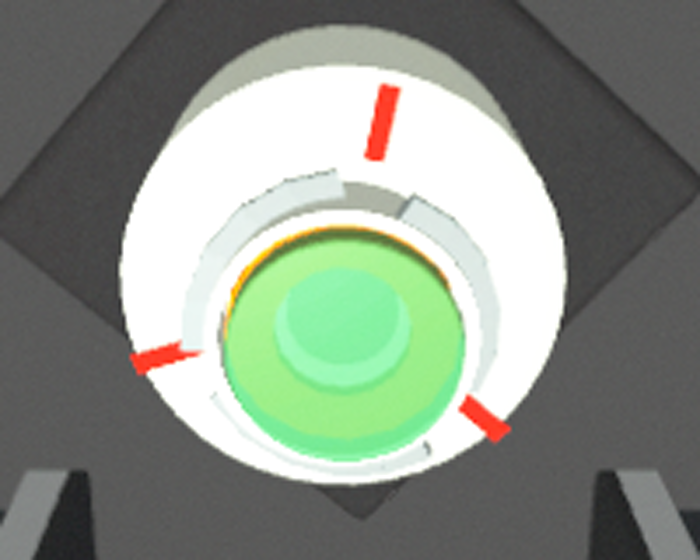

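Lens lies level in the recess (tilt ~0.1°, top at 96.4 mm, i.e. 5.4 mm proud), with an even thin gap all round. Now the ring.

```bash
python3 - <<'E'
from meas import *
g=np.radians(65.3); q=down(g); X,Y=472.9,264.95
bot.move_gripper(84,50); bot.move_to([X,Y,75],q); bot.servo_line([X,Y,16.0],speed=80); bot.dwell(.2); s=bot.read_state(); print(s["ee_pos"])
bot.move_gripper(55,50); s=bot.read_state(); print(s["grip_width"],s["ee_pos"],s["ft_force"],s["clock"])
bot.servo_line([X,Y,90],speed=120)
p=np.radians(40); bot.move_to([631.05,16.35,165],down(p)); bot.dwell(.4)
c=cam("wrist"); s=bot.read_state(); print(s["grip_width"],s["ee_pos"],s["clock"],s["joint_positions"])
pickle.dump(c,open("pics/held2.pkl","wb"))
hsv=cv2.cvtColor(c["image"],cv2.COLOR_BGR2HSV); z=s["ee_pos"][2]+6
m=cv2.inRange(hsv,(95,120,200),(125,255,255)); v,u=np.nonzero(m); P=onplane(c,np.c_[u,v],z)[:,:2]; k=np.hypot(*(P-s["ee_pos"][:2]).T)<36
h=cv2.convexHull(np.c_[u,v][k].astype(np.int32))[:,0]; print(circ(c,h,z))
ctr=s["ee_pos"][:2]; a=whitemarks(c,None,ctr,z,17,30,hsv); print(three(a),len(a))
cv2.imwrite("pics/held2.png",c["image"])
E
```

```text
[473.13653156 265.06512981  16.47640297]
63.324068882653265 [473.03432133 265.0187905   16.81842169] [-4.41256101 -1.40060799 10.99315755] 27.2833
62.87421594064347 [630.99010142  16.6096852  164.95828372] 29.6667 [-3.17085650e-02  5.54721105e-01  1.36402057e+00  2.72005647e-05
  1.22294214e+00 -7.30196956e-01]
(array([630.3219068 ,  17.36657176]), np.float64(31.613953941890397))
(np.float64(-41.73361229436234), np.float64(0.984339294986387)) 973
```

View pics/held2.png

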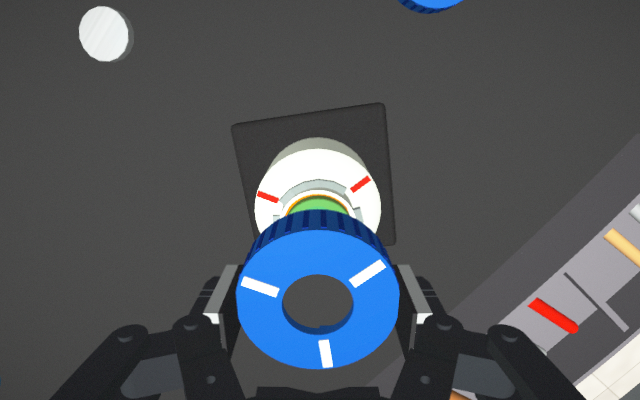

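```bash
python3 - <<'E'
from meas import *
c=pickle.load(open("pics/held2.pkl","rb")); hsv=cv2.cvtColor(c["image"],cv2.COLOR_BGR2HSV)
ee=np.array([630.99,16.61]); z=164.96+5.7; tz=np.array([-np.sin(np.radians(40)),np.cos(np.radians(40))]); tx=np.array([tz[1],-tz[0]])
top=cv2.inRange(hsv,(95,120,190),(125,255,255))
n=disc(c,255-top,(317,303)); hc,r=circ(c,hull(n),z); print("hole",hc,r,(hc-ee)@tx,(hc-ee)@tz)
for v in(225,228,231,234,300,364,367,370): print(v,hsv[v,319],[(onplane(c,[[319,v]],z)[0,:2]-ee)@tz])
print(c["R"].round(3))
d=c["depth"]; print([ (c["t"]+rays(c,[[u,v]])[0]*d[v,u]).round(1).tolist() for u,v in((300,245),(340,245),(270,320),(365,320),(300,345),(345,345))])
E
```

```text
hole [630.55830324  17.14275557] 13.824595363740118 0.011749769365667434 0.6856037722155724
225 [107 202 120] [np.float64(34.13391211898621)]
228 [107 216 117] [np.float64(32.98784631885951)]
231 [106 209 247] [np.float64(31.834718256503965)]
234 [106 207 246] [np.float64(30.674421380528962)]
300 [ 0  0 78] [np.float64(3.0910121499862746)]
364 [107 218 241] [np.float64(-28.45953255629947)]
367 [106 219 241] [np.float64(-30.086985822697617)]
370 [60  3 77] [np.float64(-31.72972706868224)]
[[ 0.765  0.609  0.209]
 [ 0.644 -0.724 -0.248]
 [ 0.     0.324 -0.946]]
[[609.4, 32.6, 170.2], [620.6, 41.8, 169.8], [620.8, -0.1, 170.8], [650.6, 22.9, 168.6], [638.0, -2.6, 169.9], [652.4, 8.8, 169.2]]
```

Held ring: level, marks at −41.7° against gaps at −41.8°, ring centre ~0.65 mm off along the pads, which I correct. Lowering.

```bash
python3 - <<'E'
from meas import *
p=np.radians(40); tz=np.array([-np.sin(p),np.cos(p)]); x,y=np.array([631.05,16.35])-0.65*tz; q=down(p)
bot.servo_line([x,y,108],speed=80); bot.dwell(.3); s=bot.read_state(); print(s["ee_pos"],s["ft_force"],s["moment"])
hit=bot.servo_line([x,y,92],speed=10,until_force=3); s=bot.read_state(); print(hit,s["ee_pos"],s["ft_force"],s["moment"],s["clock"])
E
```

```text
[631.57027466  15.8495271  108.3262471 ] [ 0.40544788  0.27487506 -0.28663586] [-0.00934095 -0.03028486  0.04171767]
True [631.47696798  15.84269542  95.38238572] [-0.78446593  0.24258815  5.0247447 ] [ 0.00183606  0.16330648 -0.08645899] 31.9917
```

```bash
cat > turn.py <<'E'
from meas import *
C=np.array([631.05,16.35])
def turn(deg,z):
    p=np.radians(40-deg); tz=np.array([-np.sin(p),np.cos(p)]); x,y=C-0.65*tz
    bot.move_to([x,y,z],down(p)); bot.dwell(.12); s=bot.read_state()
    yaw=np.degrees(np.arctan2(*q2R(s["tool_rot"])[[1,0],0]))
    print(f'{deg:.1f} act {40-yaw:.2f} z {s["ee_pos"][2]:.2f} F',s["ft_force"].round(2),"M",s["moment"].round(3),"w",round(s["grip_width"],2),"t",round(s["clock"],2))
    return s
E
python3 - <<'E'
from turn import *
turn(0,95.4)
for d in(10,18,22,26,30):
    s=turn(d,95.4)
    if abs(s["ft_force"][2])>12: break
E
```

```text
0.0 act -0.00 z 95.58 F [0.71 0.58 3.09] M [-0.021 -0.134  0.026] w 62.94 t 32.36
10.0 act 9.79 z 95.51 F [-0.36 -0.65  3.7 ] M [ 0.008 -0.057 -0.016] w 62.92 t 32.77
18.0 act 17.75 z 95.48 F [ 1.14 -0.17  4.02] M [ 0.009  0.031 -0.072] w 62.94 t 33.14
22.0 act 21.85 z 95.47 F [-0.04 -1.36  4.94] M [ 0.052 -0.047 -0.004] w 63.09 t 33.51
26.0 act 25.87 z 95.44 F [ 0.36 -0.26  4.65] M [-0.012 -0.031 -0.006] w 63.21 t 33.88
30.0 act 29.90 z 95.41 F [-1.33 -0.21  4.73] M [-0.033  0.079 -0.089] w 62.74 t 34.24
```

```bash
python3 - <<'E'
from turn import *
for d in range(32,60,2):
    s=turn(d,95.35)
    if s["ft_force"][2]<0.5 or abs(s["moment"][2])>0.3: break
E
```

```text
32.0 act 31.90 z 95.40 F [-0.23 -0.45  6.63] M [0.012 0.075 0.023] w 62.81 t 34.61
34.0 act 33.90 z 95.41 F [-0.66  0.91  5.43] M [ 0.022 -0.018  0.002] w 62.96 t 34.98
36.0 act 35.90 z 95.39 F [ 1.   -0.12  4.96] M [-0.003  0.044 -0.026] w 62.91 t 35.34
38.0 act 37.90 z 95.42 F [-0.56  0.19  4.67] M [-0.006  0.038 -0.028] w 62.99 t 35.71
40.0 act 39.88 z 95.35 F [ 1.48 -0.29  5.53] M [-0.027  0.04  -0.037] w 62.77 t 36.08
42.0 act 41.92 z 95.30 F [-0.21  1.14  5.03] M [0.093 0.12  0.014] w 62.78 t 36.44
44.0 act 43.94 z 95.22 F [-1.01  1.64  3.89] M [0.301 0.151 0.007] w 62.96 t 36.81
46.0 act 45.95 z 95.15 F [-0.7   1.74  1.26] M [0.277 0.175 0.035] w 63.04 t 37.17
48.0 act 47.95 z 95.06 F [-1.    1.97 -1.24] M [0.266 0.198 0.037] w 62.84 t 37.54
```

```bash
python3 - <<'E'
from turn import *
s=turn(50,95.2)
bot.move_gripper(84,50); s=bot.read_state(); print(s["grip_width"],s["ft_force"],s["clock"])
x,y=s["ee_pos"][:2]; bot.servo_line([x,y,215],speed=150); bot.dwell(.4)
c=cam("wrist"); s=bot.read_state(); print(s["ee_pos"],s["clock"]); cv2.imwrite("pics/closed.png",c["image"]); hsv=cv2.cvtColor(c["image"],cv2.COLOR_BGR2HSV)
z=100; m=cv2.inRange(hsv,(95,120,190),(125,255,255)); v,u=np.nonzero(m); P=onplane(c,np.c_[u,v],z)[:,:2]; k=np.hypot(*(P-C).T)<38
h=cv2.convexHull(np.c_[u,v][k].astype(np.int32))[:,0]; ctr,r=circ(c,h,z); print(ctr,r)
a=whitemarks(c,None,ctr,z,17,30,hsv); print(three(a),len(a),"expected",-91.75+120)
v,u=np.nonzero(cv2.erode(m,np.ones((5,5)))); Q=c["t"]+rays(c,np.c_[u,v])*c["depth"][v,u][:,None]; Q=Q[np.hypot(*(Q[:,:2]-C).T)<31]
Q=Q[np.abs(Q[:,2]-np.median(Q[:,2]))<4]; A=np.c_[Q[:,:2]-C,np.ones(len(Q))]; print("plane",np.linalg.lstsq(A,Q[:,2],rcond=None)[0],len(Q))
E
```

```text
50.0 act 49.95 z 94.98 F [-2.29  1.6  -1.79] M [0.244 0.244 0.134] w 62.79 t 37.91
84.22981926750185 [ 0.20164835 -0.67867655  0.24084268] 38.2583
[631.1566977   15.58988758 214.85187501] 39.6583
[631.70157123  16.34114683] 32.385744084083505
(np.float64(28.36081926109218), np.float64(0.981118291482955)) 368 expected 28.25
plane [-1.15416130e-03 -2.27824963e-03  9.97281125e+01] 3324
```

View pics/closed.png

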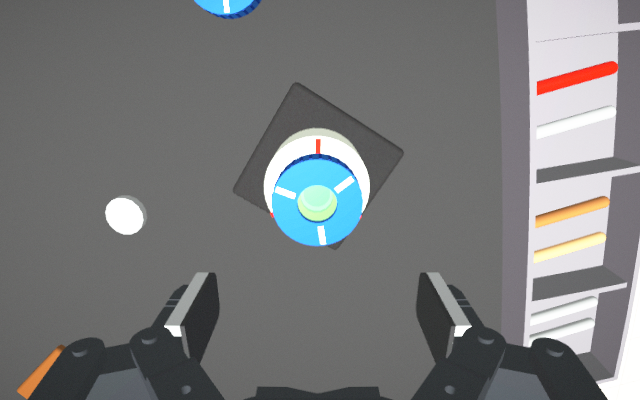

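Ring sits level on the canister at (317,200), its marks at the commanded angle, so the pads did not slip. Every estimate of the squeeze falls within 9–14 N. Handing in.

```bash
python3 -c "
from h import *
bot.finish_job();print(bot.read_state()['clock'])"
```

```text
the job is handed in; nothing more can be done
the job is handed in; nothing more can be done
```

I closed the canister and handed the job in at about 40 s of the 67 s allowed, with the hand clear of everything.

- **Glass:** it lies flat in the recess. Its tilt measured about 0.1° and its top was 5.4 mm above the lip. The wrist read about 6 N when it touched down.
- **Ring:** I used the ring nearest the base and lowered it with its marks within 0.1° of the gaps. It met the glass at about the expected height. I then turned it 50° clockwise; it ran loose to about 40°, then pulled down on the hand as the thread tightened.
- **Final check:** after release the ring sits level, turned 49.9° by its marks, so the pads did not slip. Its top measured 99.7 mm, against 100.4 mm predicted from the glass height before tightening. That drop is close to the camera's 2 mm accuracy.
- **Squeeze:** I estimate 9–14 N, within the 4–22 N limits. It is inferred from how far the ring dropped and where the thread took hold, not measured directly. The wrist torque barely rose above its noise, so it adds little.
- **Small disagreements:** the wrist camera put the held lens and ring 0.5–0.7 mm off the TCP. I corrected for this with the ring only. I did not take another overview of the counter at the end, but no move went near the other objects.

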